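Screw the cap onto the water filter housing

TASK

Close the steel water filter housing with its grey screw cap: set the cap upright in the mouth, turn it gently back (counter-clockwise from above) until it drops into the thread start, then run it in clockwise until its flange lies flat on the rim, and let go. Never force the cap, and leave the mug, jar, tea box and teaspoon alone.

Things in the scene. Friction and masses are not known exactly. Their poses are not given: they have to be found in the camera images.
- cap: Grey plastic screw cap, loose, 0.16 to 0.28 kg, at first upright on its foot on the worktop. Origin: centre of the foot's underside, z up its axis. Foot tapers from 32 to 46 mm diameter in the lowest 9 mm; plain 46 mm skirt to z = 32 mm; flange of 76 mm diameter from z = 32 to 39 mm; bar grip on top up to z = 66 mm.
- cap_seat (a point): Centre of the underside of the cap's flange, 32 mm above the cap's origin, on its axis. This face comes to lie on the rim.
- cap_grip (a point): Middle of the cap's bar grip, on the axis, 55 mm above the cap's origin. The bar is 56 mm long along the cap's x, 14 mm thick along its y, z = 39 to 66 mm. Held loosely (fingers 17 mm apart) it turns with the fingers and sinks by its own weight; nothing is sprung.
- cap_lugs (a point): Point on the cap's axis at the height of its three round thread lugs, 18 mm above the cap's origin. The lugs are 5 mm thick and stand out to 30 mm from the axis, at 0, 120 and 240 degrees from the cap's x.
- housing: Steel water filter housing, fixed on the worktop; origin under its centre. Base 124 mm diameter, canister 82 mm with a pipe stub on each side (72 mm out along y, 45 mm up), collar 88 mm, rim 100 mm high. Bore 63 mm wide, 42 mm deep, with a fixed three-start right-hand thread inside, 49 mm clear width, its angle unknown and different each time.
- mouth (a point): Centre of the mouth at the height of the rim, 100 mm above the worktop; z up. Where the cap's lugs meet no thread start they stand on top of the thread, flange 8 to 17 mm above the rim; turned clockwise there, the cap only runs against a stop, 8 mm too high. Turned counter-clockwise it climbs 5 mm a radian, then falls into a start.
- thread_start (a point): Point on the housing's axis 9 mm below the rim: height of the lugs in a thread start. Starts are 120 degrees apart, each 24 degrees wide. A cap fallen into them (at most 115 degrees back, a fall of 8 to 9 mm) stands with its flange 5 mm above the rim; a post stops it turning back further.
- thread_end (a point): Point on the housing's axis 14 mm below the rim: height of the lugs when the cap is home. From the starts 60 to 75 degrees clockwise bring the flange down onto the rim; at about 80 to 90 degrees it meets a firm stop and the turning torque rises sharply.
- mug: Green and white mug, 92 mm wide, 93 mm high, with a handle; bystander, origin under its centre.
- sugar_jar: Sugar jar, 68 mm wide, 105 mm high; bystander, origin under its centre.
- tea_box: Yellow carton of tea, 100x60x105 mm; bystander, origin under its centre.
- teaspoon: Steel teaspoon, 139 mm long, lying flat; bystander, origin under its centre.

How it is judged:
By the outcome, as a careful person would: the job done as asked, in the order asked, and still so for the second after the job is handed in, with the robot touching nothing.
It also fails if it takes over 72 s, if anything falls off the work surface, if the arm or the gripper's body presses on something with over 40 N, if the wrist force passes 120 N, or if a joint passes its speed limit or range.

ROBOT

A 7-joint arm with a two-finger parallel gripper is mounted at the origin on a cart in front of the work surface, level with it; the furniture and walls round the work are solid. World frame = base frame: x ahead of the robot, y to its left, z up, the work surface at z = 0. Lengths are in mm, angles in degrees, forces in N, time in s.
With the tool pointing down it reaches from about 400 to 900 mm from the base axis. Payload 5.5 kg.
Tool frame: the origin (TCP) lies midway between the tips of the shut fingers; the grasp point (between the pads) lies bot.grasp_offset behind it (bot.grasp_offset is the distance from the TCP to the grasp point, in mm); z points along the fingers, y is the line along which they close (so a half turn about z gives the same grasp; the last joint's range is limited). The gripper opens to 92 mm and grips with 3 to 60 N. Pads are 19 mm wide; open, the fingers measure 130 mm over their backs; the gripper's body (75 mm by 190 mm) begins 47 mm behind the grasp point.
Start: joints at [-52.242, 28.699, -24.465, 88.831, 12.651, 65.22, -12.049], TCP at [250.568, 599.763, 226.729] pointing down, gripper open.
Joint ranges: [-164.97, 164.97], [-17.58, 116.51], [-87.97, 89.64], [11.32, 138.91], [-80.73, 260.73], [10.89, 115.49], [-147.41, 147.41]. Speed limits (degrees/s): [147.25, 147.25, 180, 180, 180, 180, 180].

INTERFACE

Orientations are given as a 3x3 rotation matrix whose columns are the frame's x, y, z axes.
In Python, from bench import bot, grip, imaging gives the robot as it stands. The module is installed in compiled form; this text tells all that it offers. Calls block until the motion is done:
- bot.goto(position, orientation): joint-space move of the TCP to a pose.
- bot.movel(position, frame=None, rate=150): straight line of the TCP; frame=None keeps the orientation; rate is the mean speed in mm/s.
- bot.set_joints(angles): joint-space move.
- grip(opening): opening from 0.0 (shut) to 1.0 (fully open); the grip force is fixed at half the most; returns when the fingers have stopped.
- bot.dwell(seconds).
- bot.inverse_kinematics(position, orientation): joint angles nearest the present ones, or None.
- imaging.camera(name): name is "scene" or "top" or "wrist"; returns a dict with "color" (384x512x3 uint8, red, green, blue), "vertical_fov" (degrees; the focal length in pixels is half the picture's height over the tangent of half this angle, whatever the lens; pixels are square), "cx", "cy" (the principal point, pixels), "position" and "orientation" of the camera in the world; the wrist camera has in their place "mount" (4x4, takes a point from camera to tool coordinates, whose origin is the TCP and whose axes are the flange's). Camera axes: x right, y down, z forward; pixel columns grow to the right and rows downward; lengths in mm; the calibration is good to about 2 mm. A picture is of the moment at which its call begins: read the wrist's pose just before it. There is no depth.
A pose or a line that the arm cannot do raises bot.IKError and nothing moves.
- bot.hand_in(): hands the job in; it is judged then, once.
Readings, each from a call of its own:
- bot.current_time(): time.
- bot.current_joint_positions(): joint angles.
- bot.current_qvel(): joint speeds.
- bot.current_joint_torque(): joint torques, N m.
- bot.current_tool_pos(): TCP position.
- bot.current_tcp_rot(): TCP orientation.
- bot.current_force(): force on the tool from outside, world axes, zero at the start.
- bot.current_ft_torque(): the same for the moment, N m.
- bot.current_finger_gap(): opening from 0.0 (shut) to 1.0 (fully open).
- bot.current_gripper_force(): force on a finger pad.
Only numpy, scipy, OpenCV 4.12 (cv2) and the standard library are available. Lean on these libraries where they do the work, as an engineer would, in place of code of your own. Each camera call takes 0.05 s, during which the arm holds its last target. There are 200 camera calls.

## Working session

There is one attempt and no reset: what is moved stays moved. The work goes in short steps, each a Python script; the robot and the scene stay as the last script left them, time stands still between calls to the robot, and variables do not carry over. Pictures are saved under pics/ and viewed, at most 10 in all, crops included, and the job is handed in when it is done.

```bash
mkdir -p pics
python3 - <<'E'
from bench import bot, grip, imaging
import cv2,numpy as np
for n in("scene","top","wrist"):
    c=imaging.camera(n); cv2.imwrite(f"pics/{n}0.png",c["color"][:,:,::-1])
    print(n,{k:np.round(v,4).tolist() for k,v in c.items() if k!="color"})
print(bot.grasp_offset,bot.current_time(),np.round(bot.current_tcp_rot(),3).tolist(),bot.current_force())
a=cv2.imread("pics/scene0.png");b=cv2.imread("pics/top0.png")
E
```

```text
scene {'vertical_fov': 45.9654, 'cx': 255.997, 'cy': 193.1377, 'position': [-492.9955, -1008.3907, 754.0992], 'orientation': [[0.7391, -0.282, 0.6117], [-0.6736, -0.3078, 0.6719], [-0.0012, -0.9087, -0.4175]]}
top {'vertical_fov': 43.989, 'cx': 261.2707, 'cy': 177.691, 'position': [349.1198, 16.358, 1347.7509], 'orientation': [[0.012, -0.9962, 0.0862], [-0.9999, -0.0129, -0.0089], [0.01, -0.0861, -0.9962]]}
wrist {'vertical_fov': 70.059, 'cx': 258.9088, 'cy': 191.4435, 'mount': [[-0.0003, -0.9651, -0.2618, 70.4861], [1.0, -0.0002, -0.0005, -0.0876], [0.0005, -0.2618, 0.9651, -157.5581], [0.0, 0.0, 0.0, 1.0]]}
18.8 0.15 [[-0.923, 0.385, -0.001], [0.385, 0.923, -0.001], [0.0, -0.002, -1.0]] [ 0.1056139  -0.15769288  0.8987453 ]
```

View pics/top0.png

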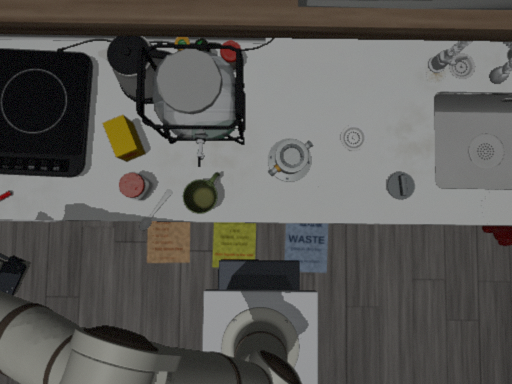

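View pics/scene0.png

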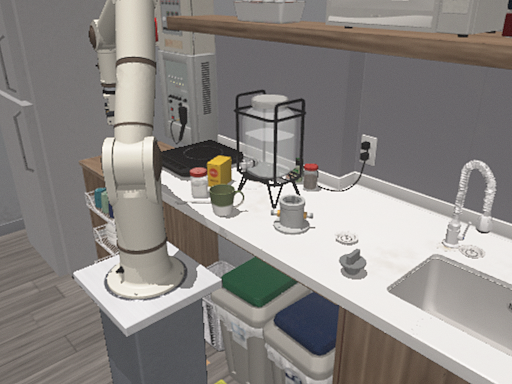

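The top view shows the cap at about (400,185) with its bar nearly along image rows, and the housing mouth at about (291,157). The mug, jar and box lie to the left, and the dispenser is behind and left of the housing. Next I'll compute positions and look with the wrist camera.

```bash
cat > h.py <<'E'
from bench import bot, grip, imaging
import cv2,numpy as np
def campose(c,T=None):
    if "mount" in c:
        M=T@np.array(c["mount"]); return M[:3,:3],M[:3,3]
    return np.array(c["orientation"]),np.array(c["position"])
def tool():
    T=np.eye(4);T[:3,:3]=bot.current_tcp_rot();T[:3,3]=bot.current_tool_pos();return T
def ray(c,R,p,u,v,z):
    f=c["color"].shape[0]/2/np.tan(np.radians(c["vertical_fov"]/2))
    d=R@np.array([(u-c["cx"])/f,(v-c["cy"])/f,1]); return p+d*(z-p[2])/d[2]
def proj(c,R,p,X):
    f=c["color"].shape[0]/2/np.tan(np.radians(c["vertical_fov"]/2))
    q=R.T@(np.array(X)-p); return [c["cx"]+f*q[0]/q[2],c["cy"]+f*q[1]/q[2]]
def down(yaw): # tool x axis at yaw (deg), z down; closing axis y = z cross x
    a=np.radians(yaw);x=np.array([np.cos(a),np.sin(a),0]);z=np.array([0,0,-1.]);return np.column_stack([x,np.cross(z,x),z])
def wshot(name,pts=(),scale=1):
    T=tool();c=imaging.camera("wrist");R,p=campose(c,T)
    np.savez(f"pics/{name}.npz",R=R,p=p,**c)
    im=c["color"][:,:,::-1].copy()
    cv2.imwrite(f"pics/{name}.png",im);return c,R,p
E
python3 - <<'E'
from h import *
c=imaging.camera("top");R,p=campose(c)
print("cap",ray(c,R,p,400.5,185.5,39),"mouth",ray(c,R,p,291.5,156,100),"mug",ray(c,R,p,200,196,93),"disp",ray(c,R,p,240,140,0))
cap=ray(c,R,p,400.5,185.5,39)
for y in (0,45,-45,90,-90,180):
    for P in (cap+[0,0,200],ray(c,R,p,291.5,156,100)+[0,0,150]):
        q=bot.inverse_kinematics(P,down(y)); print(y,None if q is None else np.round(q))
E
```

```text
cap [ 445.70772274 -380.94877044   39.        ] mouth [515.80268681 -74.10961124 100.        ] mug [407.19825691 166.15510404  93.        ] disp [573.37050992  66.54649853   0.        ]
0 [  3.  25.  46.  99. -20.  64. -35.]
0 [ -9.  12.  17. 107.  -4.  61. -81.]
45 [  5.  24.  44.  99. -18.  64.   9.]
45 [ -6.  12.  12. 107.  -3.  61. -37.]
-45 [  8.  23.  39.  99. -16.  63. -83.]
-45 [ -47.   22.   65.  108.  -22.   64. -108.]
90 [  7.  24.  41.  99. -17.  63.  53.]
90 [ -2.  12.   8. 107.  -2.  61.   7.]
-90 [  -8.   33.   65.  100.  -32.   68. -114.]
-90 [ -53.   31.   78.  108.  -33.   69. -143.]
180 [  6.  24.  42.  99. -18.  64. 143.]
180 [  4.  12.   2. 107.  -0.  61.  96.]
```

Run:
```python
from h import *
bot.goto([380,200,350],down(45)); print(np.round(bot.current_tool_pos()),bot.current_time())
bot.goto([445,-250,330],down(0)); print(np.round(bot.current_tool_pos()),bot.current_time())
bot.goto([445,-375,230],down(0)); bot.dwell(.2)
wshot("cap1"); print(np.round(bot.current_joint_positions()),bot.current_time())
bot.goto([500,-120,300],down(45)); bot.dwell(.2)
wshot("mouth1"); print(np.round(bot.current_joint_positions()),bot.current_time())
a=cv2.imread("pics/cap1.png");b=cv2.imread("pics/mouth1.png")
cv2.imwrite("pics/both1.png",cv2.resize(np.vstack([a,b]),(400*1,600)))
```

```text
[380. 201. 350.] 1.8083
[ 446. -248.  330.] 3.475
[  7.  23.  39. 100. -17.  62. -38.] 4.4083
[-17.  10.  31. 105.  -5.  67. -29.] 5.7083
```

View pics/cap1.png

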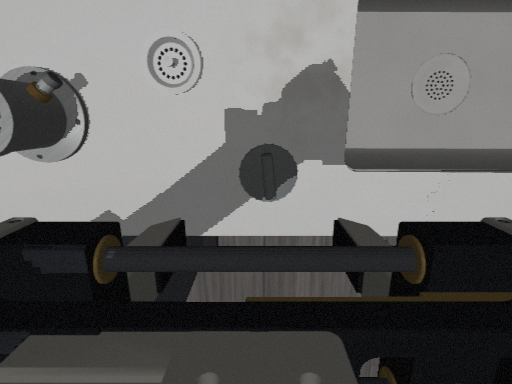

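View pics/mouth1.png

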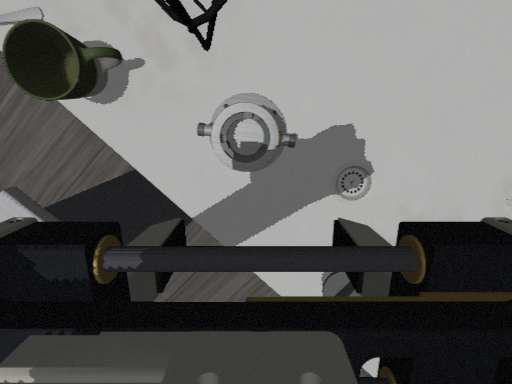

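Cap's flange is centred near (268,172) with its bar running from (266,153) to (269,197). The mouth is near (248,134). I'll refine both by fitting projected model edges to the image gradients.

```bash
cat > fit.py <<'E'
from h import *
from scipy.ndimage import map_coordinates
from scipy.optimize import differential_evolution
def load(n):
    c=dict(np.load(f"pics/{n}.npz")); return c,c["R"],c["p"]
def circ(x,y,z,r,n=120):
    a=np.linspace(0,2*np.pi,n,False); return np.column_stack([x+r*np.cos(a),y+r*np.sin(a),np.full(n,z)])
def grad(c):
    g=cv2.GaussianBlur(cv2.cvtColor(c["color"],cv2.COLOR_RGB2GRAY),(0,0),0.8).astype(float)
    return np.hypot(cv2.Sobel(g,-1,1,0),cv2.Sobel(g,-1,0,1))
def pr(c,R,p,X):
    f=c["color"].shape[0]/2/np.tan(np.radians(c["vertical_fov"]/2))
    q=(X-p)@R; return c["cx"]+f*q[:,0]/q[:,2], c["cy"]+f*q[:,1]/q[:,2]
def score(G,c,R,p,X):
    u,v=pr(c,R,p,X); return np.minimum(map_coordinates(G,[v,u],order=1),150).mean()
def fitc(n,x0,circles,w=15):
    c,R,p=load(n);G=grad(c)
    f=lambda s:-sum(score(G,c,R,p,circ(s[0],s[1],z,r)) for z,r in circles)
    o=differential_evolution(f,[(x0[0]-w,x0[0]+w),(x0[1]-w,x0[1]+w)],seed=1); return o.x,o.fun
def rect(x,y,yaw,z,L,W):
    a=np.radians(yaw);k=np.array([[L,W],[-L,W],[-L,-W],[L,-W]])/2
    k=np.vstack([np.linspace(k[i],k[(i+1)%4],30) for i in range(4)])
    return np.column_stack([x+k[:,0]*np.cos(a)-k[:,1]*np.sin(a),y+k[:,0]*np.sin(a)+k[:,1]*np.cos(a),np.full(len(k),z)])
def fitbar(n,x0,z,yaw0,w=8,wy=30):
    c,R,p=load(n);G=grad(c)
    f=lambda s:-score(G,c,R,p,rect(*s,z,56,14))
    o=differential_evolution(f,[(x0[0]-w,x0[0]+w),(x0[1]-w,x0[1]+w),(yaw0-wy,yaw0+wy)],seed=1); return o.x,o.fun
def overlay(n,curves,box,out,s):
    c,R,p=load(n);im=cv2.resize(c["color"][:,:,::-1],None,fx=s,fy=s,interpolation=cv2.INTER_CUBIC)
    for X in curves:
        for u,v in zip(*pr(c,R,p,X)): cv2.circle(im,(int((u+.5)*s),int((v+.5)*s)),1,(0,0,255),-1)
    a,b,w,h=[int(k*s) for k in box]; cv2.imwrite(out,im[b:b+h,a:a+w])
E
python3 - <<'E'
from fit import *
c,R,p=load("cap1"); x0=ray(c,R,p,268,172,39); print(x0)
cap,s=fitc("cap1",x0,[(39,38)]); print("flange",cap,s)
bar,s=fitbar("cap1",cap,66,0); print("bar",bar,s)
c,R,p=load("mouth1"); m0=ray(c,R,p,248,135,100); print(m0)
m,s=fitc("mouth1",m0,[(100,44),(100,31.5)]); print("mouth",m,s)
for k in ((100,44),(100,31.5),(0,62)): print(k,fitc("mouth1",m0,[k],10))
overlay("cap1",[circ(*cap,39,38),rect(*bar,66,56,14)],(220,130,100,90),"pics/oc.png",4)
overlay("mouth1",[circ(*m,100,44),circ(*m,100,31.5),circ(*m,0,62)],(190,80,120,110),"pics/om.png",4)
a=cv2.imread("pics/oc.png");b=cv2.imread("pics/om.png")
o=np.zeros((440,880,3),np.uint8);o[:360,:400]=a;o[:440,400:880]=b;cv2.imwrite("pics/o1.png",cv2.resize(o,(800,400)))
E
```

```text
[ 448.55435584 -385.42346765   39.        ]
flange [ 447.27779767 -385.22826864] -140.37616426524826
bar [ 445.6516647  -385.51203812    6.04417985] -66.91595340464167
[523.47435518 -78.08379128 100.        ]
mouth [517.80497914 -77.25937592] -217.09888136884143
(100, 44) (array([517.40327552, -78.49932657]), np.float64(-95.51573630409175))
(100, 31.5) (array([518.01905636, -77.18745246]), np.float64(-131.21290367300296))
(0, 62) (array([519.12642935, -78.05255594]), np.float64(-84.12042257999396))
```

View pics/o1.png

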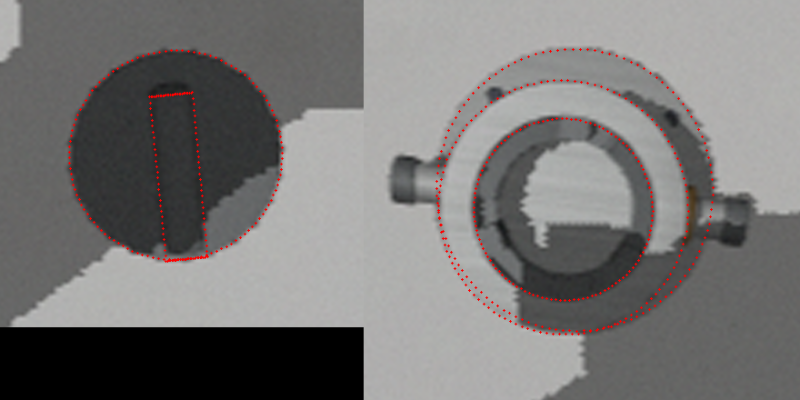

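The red model outlines match the flange, rim and base well. To cancel the camera mount error, I'll look at the mouth at two yaws half a turn apart, and check the clearance to the dispenser leg.

Run:
```python
from fit import *
c,R,p=load("mouth1"); print("leg",ray(c,R,p,207,46,0))
r={}
for i,yaw in enumerate((6,96,186)):
    d=down(yaw)@np.array([0,0,0])
    bot.goto(np.array([517,-76,291])-10*down(yaw)[:,1],down(yaw)); bot.dwell(.3)
    wshot(f"m{yaw}"); s,f=fitc(f"m{yaw}",(517.9,-77.5),[(100,44),(100,31.5)],8); print(yaw,s,f,np.round(bot.current_joint_positions()),bot.current_time())
```

```text
leg [567.19545645  56.17000288   0.        ]
6 [518.02992612 -77.01739032] -154.86631773774738 [-24.  11.  33. 105.  -7.  66. -73.] 6.8167
96 [518.06599841 -76.94583963] -173.91051753647898 [-15.  10.  23. 105.  -4.  66.  16.] 8.55
186 [517.7755499  -77.31124721] -187.05251644228366 [ -6.  11.  14. 103.  -3.  66. 105.] 10.2917
```

Wrist fits agree within 0.3 mm, with the mouth at (517.9,-77.15). Dispenser leg is 142 mm away, which is clear. Grasp the cap next.

Run:
```python
from h import *
D=down(6); X,Y=447.3,-385.2
bot.goto([490,-150,300],D); bot.goto([X,Y,150],D); bot.movel([X,Y,43]); print("f",np.round(bot.current_force(),1))
grip(0.0); print("gap",bot.current_finger_gap()*92,bot.current_gripper_force(),np.round(bot.current_force(),1),np.round(bot.current_ft_torque(),2))
bot.movel([X,Y,200]); bot.dwell(.2); print("held",bot.current_finger_gap()*92,np.round(bot.current_force(),1))
bot.goto([517.9,-77.15,230],D); bot.dwell(.3); print(np.round(bot.current_tool_pos(),1),np.round(bot.current_force(),1),np.round(bot.current_ft_torque(),2),np.round(bot.current_joint_positions()),bot.current_time())
wshot("held")
```

```text
f [-0.3 -1.2  0.8]
gap 13.61316360648635 29.99867856502533 [-0.8 -0.1  0.6] [-0.11  0.2   0.  ]
held 13.959828830930306 [ 0.7  0.8 -2.6]
[517.8 -78.3 230. ] [-0.4  0.9 -1.8] [-0.06  0.19 -0.06] [-29.  17.  41. 109. -13.  59. -66.] 18.8417
```

View pics/held.png

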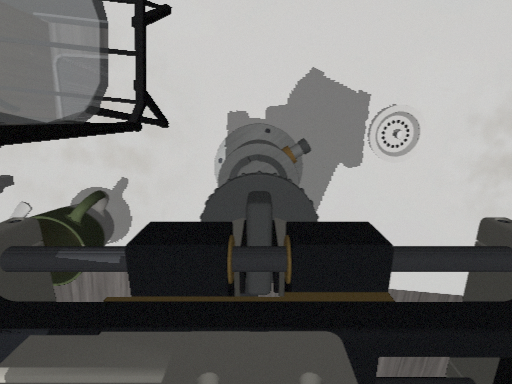

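The cap is held upright. I'll measure its offset in the gripper and correct the small tracking error before lowering.

```bash
cat >> fit.py <<'E'
def arc(x,y,z,r,yaw,h):
    a=np.radians(yaw+np.linspace(-h,h,80)); return np.column_stack([x+r*np.cos(a),y+r*np.sin(a),np.full(80,z)])
def fitflange(n,x0,z,yaw,h=60,w=5,wz=0):
    c,R,p=load(n);G=grad(c)
    f=lambda s:-score(G,c,R,p,arc(s[0],s[1],s[2],38,yaw,h))
    o=differential_evolution(f,[(x0[0]-w,x0[0]+w),(x0[1]-w,x0[1]+w),(z-wz-1e-6,z+wz+1e-6)],seed=1); return o.x,o.fun
E
python3 - <<'E'
from fit import *
t=bot.current_tool_pos(); D=down(6)
s,f=fitflange("held",t,t[2]-4,6); off=D.T@(s-t); print("cap in tool",off,f)
off[2]=0; off[1]=0
if abs(off[0])>3: off[0]=0
tgt=np.array([517.9,-77.15,0])-D@off; cmd=tgt.copy()
for z in (180,145,138,134,131,129.5):
    P=cmd.copy(); P[2]=z; bot.movel(P,D,rate=40 if z<150 else 100); bot.dwell(.15)
    t=np.array(bot.current_tool_pos()); F=np.array(bot.current_force()); print(z,np.round(t-tgt,2),np.round(F,1),np.round(bot.current_ft_torque(),2))
    if z>=145: cmd[:2]+=(tgt-t)[:2]
    if np.linalg.norm(F[:2])>6 or F[2]>5: print("contact"); break
print(bot.current_time())
E
```

```text
cap in tool [0.56249592 0.14667339 4.000001  ] -114.11910911072134
180 [ 6.8000e-01 -1.3000e-01  1.8077e+02] [ 0.7  0.6 -2.2] [-0.02  0.19 -0.02]
145 [-4.300e-01  1.300e-01  1.453e+02] [-0.1  0.5 -3. ] [-0.07  0.17  0.06]
138 [-2.4000e-01 -7.0000e-02  1.3798e+02] [ 0.3  0.7 -2. ] [-0.04  0.14 -0.02]
134 [-2.70e-01 -3.00e-02  1.34e+02] [-0.3 -0.2 -2.2] [-0.09  0.2  -0.04]
131 [-2.7000e-01  2.0000e-02  1.3098e+02] [ 0.9 -1.3 -3.1] [-0.07  0.2   0.05]
129.5 [ -0.26   0.   129.49] [ 0.5 -0.8 -1.9] [-0.04  0.18 -0.02]
22.5417
```

No contact, and the cap is inside the mouth. Loosen to 17 mm, let it sink, and measure its height.

Run:
```python
from fit import *
grip(17/92); bot.dwell(.4); t=np.array(bot.current_tool_pos())
print("gap",bot.current_finger_gap()*92,np.round(bot.current_force(),1),np.round(bot.current_ft_torque(),2))
P=t.copy(); P[2]=127; bot.movel(P,rate=40); bot.dwell(.2)
print(np.round(bot.current_tool_pos(),2),np.round(bot.current_force(),1))
wshot("seat1"); 
for z in range(104,130,2): print(z,[np.round(k,1).tolist() for k in fitflange("seat1",(517.9,-77.15),z,6,w=2.5)])
print(bot.current_time())
```

```text
gap 17.15069926458445 [0.1 0.3 0.4] [ 0.09  0.13 -0.03]
[517.06 -77.16 126.94] [-0.3  0.1  0. ]
104 [[515.4, -76.6, 104.0], -91.0]
106 [[515.6, -76.5, 106.0], -94.4]
108 [[516.0, -76.6, 108.0], -98.1]
110 [[516.3, -76.5, 110.0], -99.6]
112 [[516.6, -76.5, 112.0], -101.3]
114 [[516.9, -76.4, 114.0], -102.3]
116 [[517.3, -76.5, 116.0], -102.9]
118 [[517.6, -76.4, 118.0], -101.7]
120 [[517.9, -76.4, 120.0], -100.6]
122 [[518.1, -76.3, 122.0], -99.7]
124 [[518.5, -76.3, 124.0], -96.6]
126 [[518.8, -76.2, 126.0], -92.4]
128 [[519.1, -76.2, 128.0], -87.7]
23.7583
```

View pics/seat1.png

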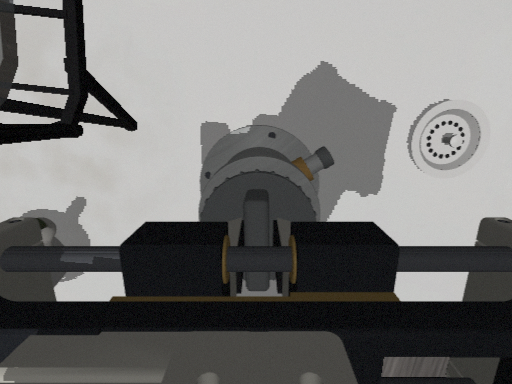

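The cap stands about 8–10 mm above the rim with its bar between the fingers. Now I'll centre the tool on the mouth and turn it gently back, watching the torque.

```bash
cat >> h.py <<'E'
def mom(n=5):
    L=[]
    for _ in range(n): bot.dwell(.02); L.append([*bot.current_force(),bot.current_ft_torque()[2]])
    return np.mean(L,0)
def turn(total,step,lim,base,flim=8):
    done=0
    while done<abs(total):
        q=np.array(bot.current_joint_positions());  q=q if done==0 else qc
        qc=q.copy(); qc[6]+=np.sign(total)*step; bot.set_joints(qc); done+=step
        m=mom(3); print(int(done),np.round(m-base,2).tolist(),end=" ")
        if abs(m[3]-base[3])>lim or np.linalg.norm((m-base)[:3])>flim: print("\nSTOP"); break
    print(); return done
E
python3 - <<'E'
from fit import *
D=down(6); bot.movel([517.9,-77.15,127],D,rate=20); bot.dwell(.2)
t=np.array(bot.current_tool_pos()); bot.movel(np.array([517.9,-77.15,127])*2-t,D,rate=20); bot.dwell(.2)
print(np.round(bot.current_tool_pos(),2)); b=mom(8); print(b,bot.current_time()); np.save("base.npy",b)
d=turn(60,4,.2,b); wshot("t1")
T=tool(); print(np.round(T[:3,3],2),np.degrees(np.arctan2(T[1,0],T[0,0])),bot.current_finger_gap()*92,bot.current_time())
E
```

```text
[517.92 -77.17 127.  ]
[-0.08044156  0.74557388  0.29573238  0.00548161] 24.7917
4 [0.63, 0.27, 0.29, -0.01] 8 [0.75, 1.4, 0.5, -0.01] 12 [0.02, -0.8, -0.15, 0.0] 16 [-0.26, -0.59, -0.29, 0.01] 20 [0.25, -1.51, -0.13, -0.01] 24 [1.01, -0.29, -0.48, -0.12] 28 [1.67, 0.01, -1.32, -0.52] 
STOP

[518.16 -77.05 127.03] 33.84443476963234 17.185536895690035 26.9417
```

Torque rose after about 24°. I'll relieve it and see whether the cap has dropped.

Run:
```python
from fit import *
b=np.load("base.npy"); turn(-6,3,9,b); 
wshot("t2"); c=imaging.camera("scene"); cv2.imwrite("pics/sc2.png",c["color"][:,:,::-1])
T=tool(); yaw=np.degrees(np.arctan2(T[1,0],T[0,0])); print(T[:3,3],yaw,bot.current_time())
for n,y in (("seat1",6),("t1",34),("t2",yaw)):
  print(n)
  for z in (106,108,110,112,114,116,118,120,122): s,f=fitflange(n,(517.9,-77.15),z,y,w=1.0); print(z,np.round(s[:2],1),round(f,1),end="; ")
im=cv2.imread("pics/sc2.png")[170:270,240:400]
a=cv2.imread("pics/t2.png"); im=cv2.resize(im,None,fx=3.84,fy=3.84,interpolation=cv2.INTER_CUBIC)
cv2.imwrite("pics/v2.png",cv2.resize(np.hstack([a,im]),(800,273)))
```

```text
3 [0.94, 0.12, -0.44, -0.17] 6 [0.02, -0.08, -0.35, 0.0] 
[517.97104845 -77.15006446 126.98208335] 27.917118193345345 27.6417
seat1
106 [516.9 -76.6] -58.4; 108 [516.9 -76.6] -71.2; 110 [516.9 -76.5] -85.1; 112 [516.9 -76.5] -97.6; 114 [516.9 -76.4] -102.3; 116 [517.3 -76.5] -102.9; 118 [517.6 -76.4] -101.7; 120 [517.9 -76.4] -100.6; 122 [518.1 -76.3] -99.7; t1
106 [517.7 -77.1] -99.2; 108 [518.  -76.9] -100.0; 110 [518.3 -76.7] -100.2; 112 [518.5 -76.6] -99.3; 114 [518.8 -76.4] -97.6; 116 [518.9 -76.2] -95.1; 118 [518.9 -76.2] -83.8; 120 [518.9 -76.2] -65.7; 122 [518.9 -76.2] -53.6; t2
106 [517.9 -77.1] -99.9; 108 [518.2 -76.9] -100.4; 110 [518.4 -76.8] -99.9; 112 [518.7 -76.7] -99.5; 114 [518.9 -76.4] -97.0; 116 [518.9 -76.2] -88.2; 118 [518.9 -76.2] -72.6; 120 [518.9 -76.2] -57.9; 122 [518.9 -76.2] -49.0;
```

View pics/v2.png

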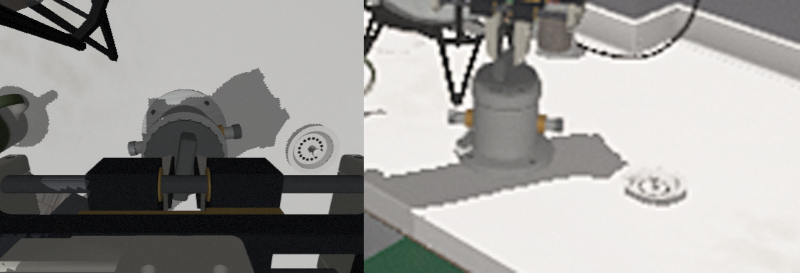

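The cap has dropped about 8–9 mm (flange top now near 110) and is against the post, so it is in the thread start. Joint 7 may run short for the clockwise run, so I'll open, lift, swing half a turn and take the bar loosely again.

Run:
```python
from fit import *
grip(0.35); P=np.array([517.9,-77.15,165.]); bot.movel(P,rate=60); print(np.round(bot.current_joint_positions()))
D=down(204); bot.goto(P,D); bot.dwell(.2)
q=np.round(bot.current_joint_positions()); print(q)
wshot("t3"); 
for z in (71+30,): pass
t=np.array(bot.current_tool_pos()); c=np.array([517.9,-77.15,0])*2-t; 
for z in (135,116):
    c[2]=z; bot.movel(c,D,rate=60); bot.dwell(.2); t=np.array(bot.current_tool_pos()); F=mom(); print(np.round(t,2),np.round(F,2))
    c[:2]+=[517.9-t[0],-77.15-t[1]]
    if F[2]>5: break
grip(17/92); bot.dwell(.2); b=mom(8); print(bot.current_finger_gap()*92,np.round(b,2),bot.current_time())
```

```text
[-26.  22.  39. 112. -17.  52. -41.]
[  3.  18.   3. 111.  -1.  51. 121.]
[518.27 -77.29 135.4 ] [-0.2  -0.03  0.3   0.  ]
[517.79 -77.12 116.23] [ 0.37  0.15 -0.1  -0.  ]
16.757195081277388 [0.   0.   0.16 0.  ] 34.1
```

Run:
```python
from fit import *
b=mom(5); turn(-112,4,.3,b); wshot("t4")
T=tool(); y=np.degrees(np.arctan2(T[1,0],T[0,0])); print(np.round(T[:3,3],2),y,bot.current_time())
for z in (102,104,106,108,110,112,114): s,f=fitflange("t4",(517.9,-77.15),z,y,w=1.5); print(z,np.round(s[:2],1),round(f,1),end="; ")
```

```text
4 [0.42, 0.36, -0.23, 0.0] 8 [0.66, -0.01, 0.08, -0.02] 12 [-0.09, -0.19, -0.17, -0.01] 16 [0.07, -0.6, 0.36, 0.02] 20 [-0.21, -0.47, 0.31, -0.01] 24 [0.23, 0.26, 0.04, 0.01] 28 [0.01, -0.11, -0.0, 0.01] 32 [0.51, 0.41, -0.17, -0.01] 36 [-0.2, 0.17, 0.07, 0.01] 40 [0.26, 0.48, 0.09, -0.01] 44 [-0.18, -0.36, 0.01, -0.01] 48 [-0.08, -0.41, -0.37, -0.01] 52 [0.12, 0.1, 0.15, -0.02] 56 [-0.08, -0.55, -0.72, 0.01] 60 [0.05, 0.23, -0.09, 0.0] 64 [-0.09, 0.49, -0.26, 0.02] 68 [-0.09, -0.43, -0.18, -0.03] 72 [0.0, -0.03, -0.66, -0.0] 76 [-0.18, -0.71, -0.55, 0.03] 80 [0.03, -0.19, -0.13, -0.01] 84 [0.33, 0.42, -0.22, -0.0] 88 [0.23, -0.34, -0.24, 0.02] 92 [0.3, -0.49, -0.2, 0.01] 96 [0.52, -0.47, -0.06, 0.01] 100 [0.09, -0.0, -0.68, 0.04] 104 [1.77, -1.22, -1.87, 0.45] 
STOP

[517.86 -77.26 116.03] 100.16355785910133 42.0333
102 [517.2 -75.9] -146.5; 104 [517.3 -75.7] -145.4; 106 [517.1 -75.6] -142.5; 108 [517.2 -75.6] -136.4; 110 [517.  -75.6] -125.5; 112 [517.2 -75.6] -100.7; 114 [517.6 -75.7] -98.3;
```

Firm stop after about 100°, with the flange about 5 mm lower. Relieve the torque, open, lift and inspect.

Run:
```python
from fit import *
b=np.zeros(4); turn(6,3,9,b); grip(0.4); P=np.array(bot.current_tool_pos()); P[2]=180; bot.movel(P,rate=80)
bot.goto([510,-100,250],down(100)); bot.dwell(.2); wshot("end")
c,R,p=load("end")
for z in (103,105,107,109,111,113,115,119): s,f=fitc("end",(517.9,-77.15),[(z,38)],3); print(z,np.round(s,1),round(f,1),end="; ")
print(bot.current_time())
u,v=proj(c,R,p,[517.9,-77.15,100])
overlay("end",[circ(517.9,-77.15,107,38)],(u-70,v-70,140,140),"pics/e1.png",4)
s=imaging.camera("scene"); cv2.imwrite("pics/sc3.png",s["color"][:,:,::-1])
a=cv2.imread("pics/e1.png"); a=cv2.resize(a,(400,400))
k=cv2.resize(cv2.imread("pics/sc3.png")[180:250,255:325],(400,400),interpolation=cv2.INTER_CUBIC)
cv2.imwrite("pics/end2.png",np.hstack([a,k]))
```

```text
3 [1.14, -0.4, -0.95, 0.16] 6 [0.21, -0.32, 0.05, -0.02] 
103 [517.3 -76.7] -118.3; 105 [517.2 -76.5] -124.0; 107 [517.1 -76.2] -126.4; 109 [516.8 -75.8] -126.7; 111 [516.6 -75.5] -125.0; 113 [516.5 -75.3] -120.1; 115 [516.4 -75.2] -112.2; 119 [516.3 -76.4] -96.9; 44.8
```

View pics/end2.png

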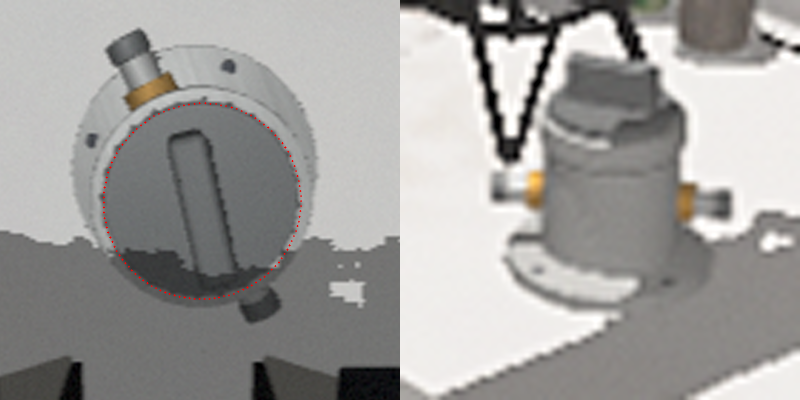

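The flange sits level at about 107–108 mm, which is flat on the rim, and the gripper is clear. Handing in.

```bash
python3 -c "
from bench import bot
print(bot.current_force(),bot.hand_in(),bot.current_time())"
```

```text
the job is handed in; nothing more can be done
the job is handed in; nothing more can be done
```

The cap is screwed in to its firm stop with the flange flat on the rim by camera (top about 107–109 mm, expected 107), and the arm let go, stood clear and handed in at about 45 s; no verdict came back.

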